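# Seat the pouring plate of a balm mould on its pins and clip it down

### The job

Get the balm mould ready for the pour: using only the fingertips, nudge the pouring plate that lies askew on top of the mould until both its end holes drop over the two locating pins and it lies flush, then push the two clips at the mould's front round until they point straight over the plate. Push and slide only: do not lift the plate, tip it up or shove it off the mould, and leave the bottles, caps, cup and spatula round about where they are.

Things in the scene. Friction and masses are not known exactly. Their poses are not given: they have to be found in the camera images.
- mould: body of a two-part balm mould: dark metal block fixed to the worktop, 100 mm deep (its x, away from the robot at yaw 0), 150 mm long (its y), flat top 45 mm above the worktop. Origin under its middle, on the worktop; z up. A 34 mm high step along its front (x -50 to -73 mm) carries two clip posts, 12 mm across, at x = -60, y = +-62 mm; they stand 4 mm in front of the seated plate.
- mould_seat (a point): middle of the mould's flat top, 45 mm above the worktop; axes as the mould's. The seated plate has its origin here and is flush with the block on all four sides.
- pin_left (a point): tip of the steel locating pin at the mould's +y end (mould x = 0, y = +62 mm): 10 mm across, 8 mm proud of the mould's top, with a cone-shaped nose (flat tip 5.6 mm across)
- pin_right (a point): tip of the like pin at the mould's -y end (mould x = 0, y = -62 mm)
- pour_plate: pouring plate: loose bright aluminium plate, 100 mm (its x) by 150 mm (its y), 10 mm thick, 0.32 kg, with ten funnel holes in two rows and a pin hole at each end. Origin in the middle of its underside, z up. At the start it rides on the pins, 10 to 18 mm too far to the mould's +x, up to 10 mm off in y and turned up to 0.09 rad; tilted 0.17 rad, back (+x) edge low, overhanging the mould's back.
- plate_hole_left (a point): centre, at the underside, of the plain round through hole, 12.4 mm across, at the plate's +y end (plate x = 0, y = +62 mm). The plate slides on the pins under a push of a few N; it drops when both holes come within about 2 mm of the pins and then has 1.2 mm play.
- plate_hole_right (a point): centre, at the underside, of the like hole at the plate's -y end (plate x = 0, y = -62 mm)
- clip_left (a joint): turn clip on the post at mould x = -60, y = +62 mm, rad: 0 open, arm along the mould's front edge, pointing to -y; 1.57 shut, arm pointing to the mould's +x, over the plate. Steel arm 34 mm long, 10 wide, 5 thick, underside 56.5 mm above the worktop (1.5 mm over a seated plate; an unseated plate blocks it). Starts at 0 to 0.25, stays where it is left; about 1 N at the knob moves it.
- clip_left_knob (a point): middle of the left clip's upright black knob, 10 mm across, 61.5 to 76.5 mm above the worktop, 30 mm from the pivot
- clip_right (a joint): turn clip on the post at mould x = -60, y = -62 mm, mirror image of the left one, rad: 0 open, arm along the front edge, pointing to +y; 1.57 shut, pointing to the mould's +x
- clip_right_knob (a point): middle of the right clip's upright black knob, as on the left
- red_bottle: amber bottle with a red cap, 35 mm across, 88 mm tall; a bystander, origin at the middle of its underside
- capped_bottle: small amber bottle with a black cap, 33 mm across, 82 mm tall; a bystander, origin at the middle of its underside
- open_bottle: small amber bottle without a cap, 33 mm across, 78 mm tall; a bystander, origin at the middle of its underside
- cup: white weighing cup, 54 mm across, 28 mm tall; a bystander, origin at the middle of its underside
- cap_a: loose black screw cap, 22 mm across, 22 mm tall; a bystander, origin at the middle of its underside
- cap_b: second loose black screw cap, 22 mm across, 22 mm tall; a bystander, origin at the middle of its underside
- spatula: steel spatula lying flat, 182 mm long, 4 mm thick, its long side along its own y; a bystander, origin at the middle of its underside
Mind the look-alikes: they are no part of the job. What is shaped like the mould but blue is not meant.

How it is judged (in metres and radians):
On the way, in this order (a step that is already met when the one before it is completed fails the run):
1. the plate has dropped over both pins and lies flush on the mould (horizontal distance between pour_plate and mould_seat below 0.003 m and z of pour_plate in the frame of mould_seat below 0.002 m and angle between pour_plate's own z axis and vertical below 0.03 rad and angle between the x axis of pour_plate and the x axis of mould_seat, either way round below 0.04 rad), for 0.2 s.
2. both clips are swung over the plate (all of step 1 and value of joint each of clip_left, clip_right above 1.3 rad), for 0.2 s.
At the end, for the whole second after the job is handed in: The plate lies flat on the mould's top over both pins (its middle within 3 mm of the seat's, underside within 2 mm of the top, level within 0.03 rad, square within 0.04 rad), at rest, and both clips are turned past 1.3 rad (shut is 1.57) (all of step 2 and linear speed of pour_plate below 0.01 m/s); the robot touches nothing.
It fails at once if the plate is lifted (its underside's middle more than 20 mm above the mould's top) (z of pour_plate in the frame of mould_seat above 0.02 m).
It fails at once if the plate is tipped up by more than 0.4 rad (angle between pour_plate's own z axis and vertical above 0.4 rad).
It fails at once if the plate is carried or pushed off the mould (its middle more than 50 mm from the seat) (horizontal distance between pour_plate and mould_seat above 0.05 m).
It fails at once if the plate is pushed with the arm or the gripper's body instead of the fingertips (over 3 N) (contact force between the arm and pour_plate above 3 N).
It fails at once if a bystander is moved by more than 30 mm (distance of any of red_bottle, capped_bottle, open_bottle, cup, cap_a, cap_b, spatula from where it was at the start of the episode above 0.03 m).
It also fails if it takes over 72 s, if anything falls off the work surface, if the arm or the gripper's body presses on something with over 40 N, if the wrist force passes 120 N, or if a joint passes its speed limit or range.

### The arm

A 6-joint arm with a two-finger parallel gripper is mounted at the origin on a cart in front of the work surface, level with it; the furniture and walls round the work are solid. World frame = base frame: x ahead of the robot, y to its left, z up, the work surface at z = 0. Lengths are in m, angles in degrees, forces in N, time in s.
With the tool pointing down it reaches from about 0.35 to 0.875 m from the base axis. Payload 4.2 kg.
Tool frame: the origin (TCP) lies midway between the tips of the shut fingers; the grasp point (between the pads) lies 19 mm behind it; z points along the fingers, y is the line along which they close (so a half turn about z gives the same grasp; the last joint's range is limited). The gripper opens to 87 mm and grips with 3 to 60 N. Pads are 19 mm wide; open, the fingers measure 117 mm over their backs; the gripper's body (75 mm by 190 mm) begins 51 mm behind the grasp point.
Start: joints at [83.514, 22.042, 0.453, 0, -68.411, -14.817], TCP at [0.227, 0.582, 0.223] pointing down, gripper open.
Joint ranges: [-179.83, 179.83], [-69.29, 118.12], [-61.27, 80.66], [-181.25, 117.63], [-171.15, -9.14], [-177.46, 177.46]. Speed limits (degrees/s): [159.86, 159.86, 180, 180, 180, 180].

### API

Orientations are given as a 3x3 rotation matrix whose columns are the frame's x, y, z axes.
In Python, from station import sensors, eyes, workorder gives the robot as it stands.
- The arm moves only by the shell command python3 -m handwheel, which reads ROWS from standard input. ROWS is a JSON list that holds a single list of rows (three levels of brackets), with 1 to 8 rows, each of 7 numbers: the opening from 0.0 (shut) to 1.0 (fully open), then dx, dy, dz in mm, then a rotation vector rx, ry, rz in units of 5 degrees; each row is the pose to reach, as a shift and turn from the pose commanded when the command began, along the tool's axes at that moment; what a row does not reach only later rows make up. A row lasts 1/10 s, in which the tool goes at most 0.05 m and 8.59 degrees, less where a joint would pass 70% of its speed; a pose out of reach is approached as far as the arm can. The fingers move at their own pace and stop on an object; the grip force is fixed at half the most. Time passes only in rows, so rows that do not move let the fingers close. It prints the time, the measured TCP pose, the force, the opening and the grip force at its end. Input that does not fit is refused with a message, and nothing moves.
- sensors.sense(): the state, without advancing time (a new reading comes with each control period).
- eyes.capture(name): name is "scene" or "side" or "wrist"; returns a dict with "pixels" (384x512x3 uint8, red, green, blue), "z_map" (384x512 float32, m along the optical axis (not along the pixel's ray), 0 where there is no reading), "K" (3x3 intrinsics, pixels), "world_from_camera" (4x4, takes a point from camera to world coordinates). Camera axes: x right, y up, looking along -z (the intrinsics and any distortion apply to the point x, -y, -z); pixel columns grow to the right and rows downward; lengths in m; the calibration is good to about 2 mm. A picture is of the moment at which its call begins.
- workorder.finish_job(): hands the job in; it is judged then, once.
The state is a dict: "time_s": time; "joints": joint angles; "joint_velocities": joint speeds; "effort": joint torques, N m; "tcp_pos": TCP position; "ee_rot": TCP orientation; "wrist_force": force on the tool from outside, world axes, zero at the start; "moment": the same for the moment, N m; "gripper_width": opening from 0.0 (shut) to 1.0 (fully open); "gripper_force": force on a finger pad.
Only numpy, scipy, OpenCV 4.12 (cv2) and the standard library are available. Lean on these libraries where they do the work, as an engineer would, in place of code of your own. Each camera call takes 0.05 s, during which the arm holds its last target. There are 200 camera calls.

## Working session

There is one attempt and no reset: what is moved stays moved. The work goes in short steps, Python scripts to look and compute and a shell command to move; the robot and the scene stay as the last step left them, time stands still between calls to the robot, and variables do not carry over. Pictures are saved under pics/ and viewed, at most 10 in all, crops included, and the job is handed in when it is done.

```bash
ls; mkdir -p pics; cat > h.py <<'E'
import numpy as np, cv2
from station import sensors, eyes, workorder
def cap(n,f=None):
    c=eyes.capture(n)
    if f: cv2.imwrite('pics/'+f,c['pixels'][:,:,::-1])
    np.savez(f'/tmp/{n}.npz',**c)
    return c
def cloud(c):
    K=c['K'];T=c['world_from_camera'];z=c['z_map'];v,u=np.mgrid[:z.shape[0],:z.shape[1]]
    P=np.stack([(u-K[0,2])/K[0,0]*z,-(v-K[1,2])/K[1,1]*z,-z],-1)
    return P@T[:3,:3].T+T[:3,3]
def onplane(c,uv,h):
    K=c['K'];T=c['world_from_camera'];uv=np.atleast_2d(uv).astype(float)
    d=np.stack([(uv[:,0]-K[0,2])/K[0,0],-(uv[:,1]-K[1,2])/K[1,1],-np.ones(len(uv))],-1)@T[:3,:3].T
    o=T[:3,3];return o+d*((h-o[2])/d[:,2])[:,None]
def proj(c,P):
    K=c['K'];T=c['world_from_camera'];p=(np.atleast_2d(P)-T[:3,3])@T[:3,:3]
    return np.stack([K[0,0]*p[:,0]/-p[:,2]+K[0,2],K[1,1]*-p[:,1]/-p[:,2]+K[1,2]],-1)
E
python3 - <<'E'
from h import *
np.set_printoptions(precision=4,suppress=True)
for n in ['scene','side']:
    c=cap(n,n+'0.png');print(c['K'],c['world_from_camera'],c.keys())
s=sensors.sense();print(s['tcp_pos'],s['ee_rot'])
a=cv2.imread('pics/scene0.png');b=cv2.imread('pics/side0.png')
E
```

```text
pics
[[399.2585   0.     259.1551]
 [  0.     399.2585 188.0574]
 [  0.       0.       1.    ]] [[ 0.9045  0.2781 -0.3232  0.1582]
 [-0.4263  0.6047 -0.6727 -0.3091]
 [ 0.0083  0.7463  0.6656  0.7819]
 [ 0.      0.      0.      1.    ]] dict_keys(['pixels', 'z_map', 'K', 'world_from_camera'])
[[417.2085   0.     259.314 ]
 [  0.     417.2085 189.66  ]
 [  0.       0.       1.    ]] [[-0.8535  0.28   -0.4394 -0.0578]
 [-0.5209 -0.4816  0.7048  1.2868]
 [-0.0143  0.8304  0.5569  0.7827]
 [ 0.      0.      0.      1.    ]] dict_keys(['pixels', 'z_map', 'K', 'world_from_camera'])
[0.2268 0.5818 0.2215] [[ 0.9316 -0.3635 -0.0006]
 [-0.3635 -0.9316 -0.0019]
 [ 0.0001  0.002  -1.    ]]
```

View pics/scene0.png

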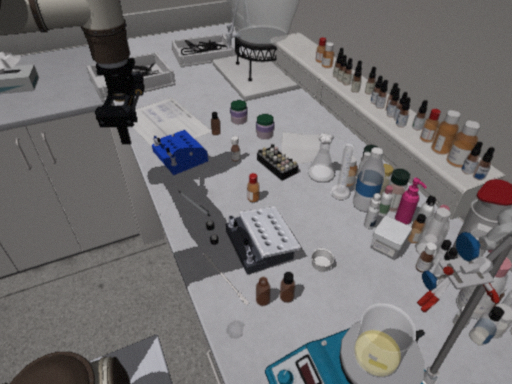

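View pics/side0.png

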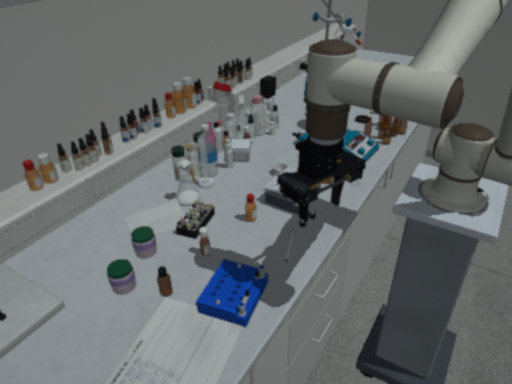

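The scene view shows the dark mould with the bright plate at about (263,235). The clip posts are on its left side, at about (233,222) and (250,258). The blue look-alike is at (180,150). In the side view the arm hides the mould.

```bash
python3 - <<'E'
from h import *
np.set_printoptions(precision=4,suppress=True)
c=dict(np.load('/tmp/scene.npz'))
C=cloud(c)
for uv in [(263,235),(270,215),(245,235),(285,240),(233,222),(250,258),(180,145),(252,190),(323,260),(290,285),(262,290),(210,225),(225,275),(195,202)]:print(uv,C[uv[1],uv[0]])
s=sensors.sense();p=np.array(s['tcp_pos']);R=np.array(s['ee_rot'])
t=C[235,263].copy();t[2]=.34
print(R.T@(t-p))
w=cap('wrist','w0.png');print(w['world_from_camera'],w['K']); print(R.T@(w['world_from_camera'][:3,3]-p))
E
```

```text
(263, 235) [0.4439 0.2614 0.0628]
(270, 215) [0.4931 0.3223 0.0535]
(245, 235) [0.4107 0.2935 0.0456]
(285, 240) [0.4916 0.2375 0.0466]
(233, 222) [0.3964 0.3345 0.0587]
(250, 258) [0.3892 0.2158 0.0568]
(180, 145) [0.378  0.7308 0.0401]
(252, 190) [0.4925 0.4318 0.0499]
(323, 260) [0.5663 0.1751 0.0016]
(290, 285) [0.4351 0.1102 0.0622]
(262, 290) [0.3764 0.1256 0.0598]
(210, 225) [0.3513 0.3853 0.0186]
(225, 275) [ 0.3333  0.2365 -0.0011]
(195, 202) [0.3473 0.5006 0.0028]
[ 0.3187  0.2199 -0.118 ]
[[-0.3643  0.8861  0.2867  0.3065]
 [-0.9313 -0.3472 -0.1104  0.5514]
 [ 0.0017 -0.3072  0.9516  0.3828]
 [ 0.      0.      0.      1.    ]] [[332.8257   0.     254.5685]
 [  0.     332.8257 196.4615]
 [  0.       0.       1.    ]]
[ 0.0852 -0.0003 -0.1613]
```

The manual's scale: shifts go in mm and turns go in units of 5 degrees. Converting my numbers, 0.265 m is 265, 0.231 m is 231, -6 degrees is -1.2.

```bash
echo '[[[1, 33, 29, -4, 0, 0, -1.2], [1, 66, 58, -8, 0, 0, -2.4], [1, 99, 87, -12, 0, 0, -3.6], [1, 132, 115, -16, 0, 0, -3.6], [1, 165, 144, -20, 0, 0, -3.6], [1, 200, 174, -24, 0, 0, -3.6], [1, 233, 203, -28, 0, 0, -3.6], [1, 265, 231, -30, 0, 0, -3.6]]]' | python3 -m handwheel; echo '[[[1, 0, 0, 0, 0, 0, 0], [1, 0, 0, 0, 0, 0, 0]]]' | python3 -m handwheel; python3 - <<'E'
from h import *
w=cap('wrist','w1.png');s=cap('scene');d=cap('side')
E
```

```text
time_s: 0.95
tcp_pos: [0.3905, 0.269, 0.2529]
ee_rot: [[0.998, -0.057, 0.0], [-0.057, -0.998, 0.0], [0.0, -0.0, -1.0]]
wrist_force: [1.4, 1.2, 0.5]
gripper_width: 1.002
gripper_force: 0.0
time_s: 1.15
tcp_pos: [0.3903, 0.27, 0.2526]
ee_rot: [[0.998, -0.06, -0.0], [-0.06, -0.998, 0.0], [-0.0, -0.0, -1.0]]
wrist_force: [-0.0, 0.4, 0.4]
gripper_width: 0.999
gripper_force: 0.0
```

View pics/w1.png

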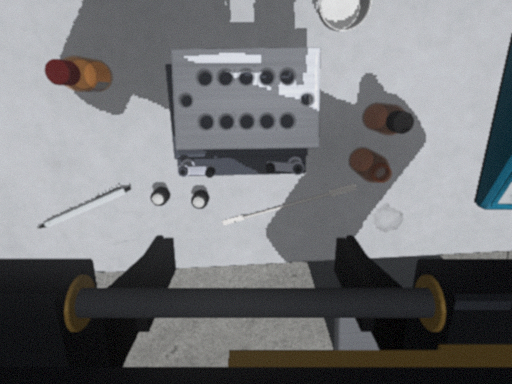

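The wrist view shows the plate spanning (172–320, 48–150), with end holes at (186,100) and (307,99). The clips are at (195,170) and (287,167). I'll enlarge that area.

```bash
python3 - <<'E'
from h import *
a=cv2.imread('pics/w1.png')[35:185,155:335]
a=cv2.convertScaleAbs(cv2.resize(a,None,fx=4,fy=4,interpolation=cv2.INTER_CUBIC),alpha=1.3,beta=10)
cv2.imwrite('pics/w1c.png',a)
E
```

```text
(no output)
```

View pics/w1c.png

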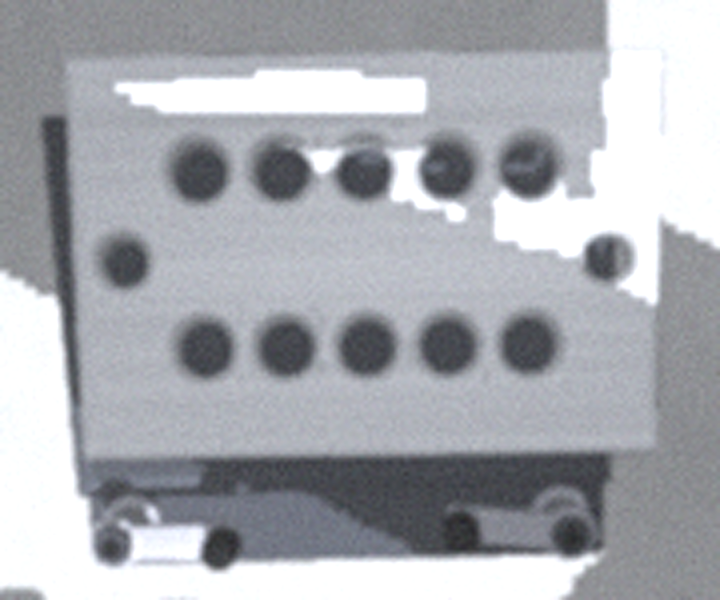

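The crop shows:
- **Plate corners:** (67,60), (662,50), (655,445), (90,458).
- **Plate end holes:** (125,262), (608,258).
- **Mould top, left edge:** (42,118) to (80,493).
- **Clips:** left pivot (113,545) with knob (220,547), right pivot (572,533) with knob (462,530).

```bash
python3 - <<'E'
from h import *
np.set_printoptions(precision=4,suppress=True)
w=dict(np.load('/tmp/wrist.npz'));C=cloud(w)
f=lambda p:np.array(p)/4+[155,35]
# plate plane fit
m=np.zeros(C.shape[:2],bool);m[55:143,180:312]=1
P=C[m];P=P[(P[:,2]>.04)&(P[:,2]<.08)]
for _ in range(5):
    A=np.c_[P[:,:2],np.ones(len(P))];k=np.linalg.lstsq(A,P[:,2],rcond=None)[0];r=P[:,2]-A@k;P=P[abs(r)<.003]
print('plane',k,r.std(),len(P))
def onpl(uv):
    o=w['world_from_camera'][:3,3];q=onplane(w,f(uv),0.)[0];d=q-o
    t=(k[0]*o[0]+k[1]*o[1]+k[2]-o[2])/(d[2]-k[0]*d[0]-k[1]*d[1]);return o+t*d
co=[onpl(x) for x in [(67,60),(662,50),(655,445),(90,458)]];print(np.array(co),[np.linalg.norm(co[i]-co[i-1]) for i in range(4)])
h=[onpl(x) for x in [(125,262),(608,258)]];print('holes',np.array(h),np.linalg.norm(h[0]-h[1]))
for n,p,z in [('mBL',(42,118),.045),('mL',(80,493),.045),('stepL',(93,562),.034),('stepR',(603,553),.034),('pivL',(113,545),None),('pivR',(572,533),None),('knL',(220,547),.0765),('knR',(462,530),.0765)]:
    u=f(p);zz=np.nanmedian(C[int(u[1])-1:int(u[1])+2,int(u[0])-1:int(u[0])+2,2]);print(n,zz,onplane(w,u,z or zz)[0])
# height check table
print(np.median(C[180:200,150:230,2]), sensors.sense()['tcp_pos'])
# top of mould strip left: 
print(np.array([C[int(v),int(u)] for u,v in [f((60,200)),f((70,350)),f((85,470)),f((300,475))]]))
E
```

```text
plane [-0.1559  0.006   0.1308] 0.0007138907608446033 7335
[[0.5175 0.3457 0.0522]
 [0.5108 0.1973 0.0523]
 [0.4147 0.2019 0.0674]
 [0.4202 0.3494 0.0674]] [np.float64(0.09854911325757436), np.float64(0.14855869620189627), np.float64(0.09736315225557368), np.float64(0.14761074550164827)]
holes [[0.4685 0.3357 0.0598]
 [0.462  0.2125 0.06  ]] 0.12340049262714466
mBL 0.00018227837496981314 [0.5051 0.3556 0.045 ]
mL 0.04311020492285428 [0.407 0.359 0.045]
stepL -0.000627676192717197 [0.3843 0.3607 0.034 ]
stepR -0.0005526171562755811 [0.378  0.2111 0.034 ]
pivL 0.06527552702996803 [0.3962 0.3468 0.0653]
pivR 0.06497178765319156 [0.3919 0.2237 0.065 ]
knL 0.07566207261428276 [0.3965 0.3165 0.0765]
knR 0.07541957337671396 [0.3972 0.2535 0.0765]
-0.0005284071424059844 [0.3897 0.2715 0.2523]
[[0.4849 0.3542 0.0429]
 [0.4468 0.357  0.0445]
 [0.4138 0.3572 0.0438]
 [0.4091 0.2969 0.0441]]
```

The mould centre is near (0.4537, 0.2829) with yaw about -2.15°. In the mould's frame the plate is at about (+10.3, -8.4) mm, turned about -0.4°. I'll push +y on its -y end first.

```bash
echo '[[[0, 25, 32, 0, 0, 0, -0.26], [0, 50, 63, 0, 0, 0, -0.26], [0, 75, 95, 0, 0, 0, -0.26], [0, 75, 95, 45, 0, 0, -0.26], [0, 75, 95, 90, 0, 0, -0.26], [0, 75, 95, 130, 0, 0, -0.26], [0, 75, 95, 150, 0, 0, -0.26], [0, 75, 95, 150, 0, 0, -0.26]]]' | python3 -m handwheel; echo '[[[0, 0, 0, 30, 0, 0, 0], [0, 0, 0, 50, 0, 0, 0], [0, 0, 0, 56, 0, 0, 0], [0, 0, 0, 56, 0, 0, 0], [0, 0, 0, 56, 0, 0, 0]]]' | python3 -m handwheel; python3 -c "
from h import *
cap('scene','s2.png');a=cv2.imread('pics/s2.png')[180:310,190:350];cv2.imwrite('pics/s2c.png',cv2.resize(a,None,fx=4,fy=4,interpolation=2))"
```

```text
time_s: 2.1
tcp_pos: [0.4572, 0.1712, 0.0993]
ee_rot: [[0.999, -0.034, -0.007], [-0.034, -0.999, -0.005], [-0.006, 0.005, -1.0]]
wrist_force: [-0.2, 0.0, -0.3]
gripper_width: 0.355
gripper_force: 0.0
time_s: 2.6
tcp_pos: [0.4604, 0.1727, 0.048]
ee_rot: [[0.999, -0.034, 0.002], [-0.034, -0.999, 0.002], [0.002, -0.002, -1.0]]
wrist_force: [-0.5, -0.1, 0.6]
gripper_width: 0.015
gripper_force: 0.0
```

View pics/s2c.png

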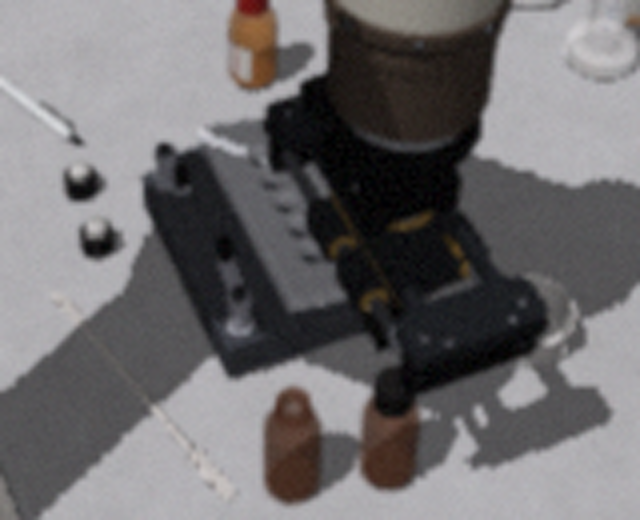

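The crop shows the shut fingers standing between the plate's right end, near (360,320), and the black-capped bottle at (390,430). I'll creep towards the plate while watching the force.

```bash
echo '[[[0, 0, -2, 0, 0, 0, 0], [0, 0, -4, 0, 0, 0, 0], [0, 0, -6, 0, 0, 0, 0], [0, 0, -8, 0, 0, 0, 0], [0, 0, -10, 0, 0, 0, 0], [0, 0, -10, 0, 0, 0, 0], [0, 0, -10, 0, 0, 0, 0]]]' | python3 -m handwheel;for i in 1 2 3 4; do echo '[[[0, 0, -1, 0, 0, 0, 0], [0, 0, -2, 0, 0, 0, 0], [0, 0, -2, 0, 0, 0, 0]]]' | python3 -m handwheel|egrep 'pos|wrist'; done
```

```text
time_s: 3.35
tcp_pos: [0.4597, 0.1816, 0.0465]
ee_rot: [[0.999, -0.035, -0.0], [-0.035, -0.999, -0.0], [-0.0, 0.0, -1.0]]
wrist_force: [0.4, 0.4, 0.0]
gripper_width: 0.007
gripper_force: 0.0
tcp_pos: [0.4599, 0.1838, 0.0466]
wrist_force: [0.1, -0.3, -0.4]
tcp_pos: [0.4599, 0.1858, 0.0466]
wrist_force: [0.0, 0.1, 0.4]
tcp_pos: [0.46, 0.1878, 0.0466]
wrist_force: [-0.1, 0.3, 0.3]
tcp_pos: [0.4601, 0.1897, 0.0465]
wrist_force: [0.5, -0.1, -0.3]
```

```bash
for i in 1 2 3 ; do echo '[[[0, 0, -1, 0, 0, 0, 0], [0, 0, -2, 0, 0, 0, 0], [0, 0, -2, 0, 0, 0, 0]]]' | python3 -m handwheel|egrep 'pos|wrist'; done; python3 - <<'E'
from h import *
cap('scene')
w=cap('wrist','w3.png')
E
```

```text
tcp_pos: [0.4599, 0.1913, 0.0465]
wrist_force: [0.2, -2.3, 0.2]
tcp_pos: [0.4601, 0.1936, 0.0465]
wrist_force: [-0.0, -2.0, -0.6]
tcp_pos: [0.4603, 0.1958, 0.0465]
wrist_force: [0.4, -1.3, -0.4]
```

View pics/w3.png

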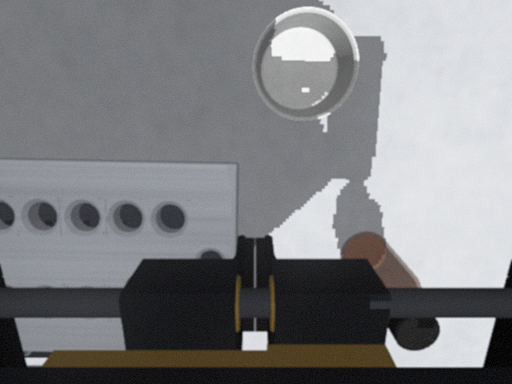

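The wrist view shows the plate's back right corner at (238,163) against the finger's back, and the right pin hole at (210,258). Sliding takes about 2 N.

```bash
python3 - <<'E'
from h import *
np.set_printoptions(precision=4,suppress=True)
w=dict(np.load('/tmp/wrist.npz'))
O=np.array([.4537,.2829]);th=-.0375;X=np.array([np.cos(th),np.sin(th)]);Y=np.array([-X[1],X[0]])
for uv,z in [((238,163),.052),((238,235),.0575),((0,160),.052),((210,258),.060)]:
    q=onplane(w,uv,z)[0];print(uv,q,(q[:2]-O)@X,(q[:2]-O)@Y)
E
```

```text
(238, 163) [0.5123 0.2022 0.052 ] 0.0615913982086042 -0.07841710993899231
(238, 235) [0.4774 0.2037 0.0575] 0.026658609099580104 -0.07820669507460032
(0, 160) [0.5178 0.3152 0.052 ] 0.0628342557455789 0.034670752486735665
(210, 258) [0.4666 0.2181 0.06  ] 0.015312613913851173 -0.06427950366849088
```

```bash
echo '[[[0, 0, -1, 0, 0, 0, 0], [0, 0, -2, 0, 0, 0, 0], [0, 0, -3.3, 0, 0, 0, 0], [0, 0, -3.3, 0, 0, 0, 0], [0, 0, -3.3, 0, 0, 0, 0]]]' | python3 -m handwheel; python3 - <<'E'
from h import *
w=cap('wrist','w4.png')
c=w['pixels'][:,:,:].mean(2)
# end-edge column, rows 170-230 ; back-edge row
for r in (175,195,215,230): 
    g=np.diff(c[r-2:r+3,200:260].mean(0)); print(r,200+g.argmin())
for u in (20,100,180): 
    g=np.diff(c[140:190,u-2:u+3].mean(1)); print(u,140+abs(g).argmax())
E
```

```text
time_s: 6.05
tcp_pos: [0.4604, 0.1991, 0.0465]
ee_rot: [[0.999, -0.035, 0.0], [-0.035, -0.999, 0.0], [0.0, -0.0, -1.0]]
wrist_force: [0.2, -1.7, -1.1]
gripper_width: 0.005
gripper_force: 0.5
175 237
195 237
215 237
230 237
20 158
100 160
180 162
```

```bash
echo '[[[0, 0, 6, 0, 0, 0, 0], [0, 0, 6, -25, 0, 0, 0], [0, 0, 6, -50, 0, 0, 0], [0, 40, 0, -50, 0, 0, 0], [0.5, 75, -30, -50, 0, 0, 0], [1, 75, -83.5, -50, 0, 0, 0], [1, 75, -83.5, -50, 0, 0, 0], [1, 75, -83.5, -50, 0, 0, 0]]]' | python3 -m handwheel; echo '[[[1, 0, 0, 0, 0, 0, 0], [1, 0, 0, 0, 0, 0, 0], [1, 0, 0, 0, 0, 0, 0], [1, 0, 0, 0, 0, 0, 0]]]' | python3 -m handwheel; python3 - <<'E'
from h import *
np.set_printoptions(precision=4,suppress=True)
w=cap('wrist','w5.png')
E
```

```text
time_s: 6.9
tcp_pos: [0.538, 0.2806, 0.096]
ee_rot: [[0.999, -0.033, -0.001], [-0.033, -0.999, -0.0], [-0.001, 0.0, -1.0]]
wrist_force: [0.1, -0.5, -0.9]
gripper_width: 0.285
gripper_force: 0.0
time_s: 7.3
tcp_pos: [0.5382, 0.2791, 0.0969]
ee_rot: [[0.999, -0.036, 0.0], [-0.036, -0.999, 0.0], [0.0, -0.0, -1.0]]
wrist_force: [0.3, -0.3, 0.1]
gripper_width: 0.648
gripper_force: 0.0
```

View pics/w5.png

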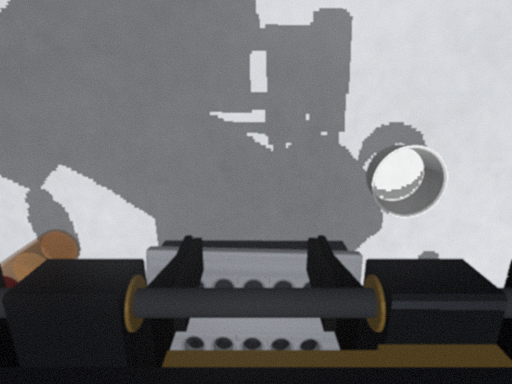

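The view shows the plate's back edge running from (148,248) to (362,252) just behind the opening fingertips at (190,240) and (320,240). The cup at (408,180) is clear.

```bash
cat >> h.py <<'E'
O=np.array([.4537,.2829]);th=-.0375;X=np.array([np.cos(th),np.sin(th)]);Y=np.array([-X[1],X[0]])
def mo(q): q=np.asarray(q)[...,:2]-O; return np.stack([q@X,q@Y],-1)*1000
E
echo '[[[1, 0, 0, 0, 0, 0, 0], [1, 0, 0, 0, 0, 0, 0], [1, 0, 0, 0, 0, 0, 0], [1, 0, 0, 20, 0, 0, 0], [1, 0, 0, 40, 0, 0, 0], [1, 0, 0, 51, 0, 0, 0], [1, 0, 0, 51, 0, 0, 0], [1, 0, 0, 51, 0, 0, 0]]]' | python3 -m handwheel; python3 - <<'E'
from h import *
np.set_printoptions(precision=1,suppress=True)
w=dict(np.load('/tmp/wrist.npz'));print(mo(onplane(w,[(148,248),(362,252)],.052)))
C=cloud(w);print(np.median(C[256:266,215:300,2])*1000, np.median(C[335:350,215:300,2])*1000)
print(mo(sensors.sense()['tcp_pos']))
E
```

```text
time_s: 8.15
tcp_pos: [0.5387, 0.28, 0.0459]
ee_rot: [[0.999, -0.035, 0.001], [-0.035, -0.999, 0.0], [0.001, -0.0, -1.0]]
wrist_force: [0.1, -0.4, 0.3]
gripper_width: 1.0
gripper_force: 0.0
[[ 66.2  72.8]
 [ 63.3 -74.1]]
52.96418634816993 61.17621538737678
[85.   0.3]
```

```bash
echo '[[[1, -3, 0, 0, 0, 0, 0], [1, -6, 0, 0, 0, 0, 0], [1, -8, 0, 0, 0, 0, 0], [1, -8, 0, 0, 0, 0, 0]]]' | python3 -m handwheel|egrep 'pos|wrist_f';for i in 1 2 3 4 5 6; do echo '[[[1, -1, 0, 0, 0, 0, 0], [1, -2, 0, 0, 0, 0, 0], [1, -2, 0, 0, 0, 0, 0]]]' | python3 -m handwheel|egrep 'pos|wrist_f'; done
python3 - <<'E'
from h import *
np.set_printoptions(precision=1,suppress=True)
w=cap('wrist','w6.png');C=cloud(w);print(C[256:266,215:300,2].mean()*1000, np.median(C[330:350:6,215:300,2],1)*1000)
print(mo(sensors.sense()['tcp_pos']))
E
```

```text
tcp_pos: [0.53, 0.2802, 0.046]
wrist_force: [0.0, -0.8, 0.7]
tcp_pos: [0.5286, 0.2803, 0.0458]
wrist_force: [1.2, 0.3, 0.9]
tcp_pos: [0.5269, 0.2808, 0.046]
wrist_force: [2.5, 1.0, 0.2]
tcp_pos: [0.525, 0.2808, 0.0461]
wrist_force: [4.2, 0.4, 2.8]
tcp_pos: [0.5229, 0.2807, 0.0462]
wrist_force: [4.8, 0.4, 3.7]
tcp_pos: [0.5212, 0.2808, 0.0464]
wrist_force: [5.2, 0.6, 4.6]
tcp_pos: [0.5186, 0.2806, 0.0461]
wrist_force: [4.0, 0.6, 2.6]
24.472696303405755 [50.7 56.5 58.5 59.3]
[64.3 -0.2]
```

```bash
for i in 1 2 3 ; do echo '[[[1, -0.5, 0, 0, 0, 0, 0], [1, -1, 0, 0, 0, 0, 0], [1, -1, 0, 0, 0, 0, 0]]]' | python3 -m handwheel|egrep 'pos|wrist_f'; done
python3 - <<'E'
from h import *
np.set_printoptions(precision=1,suppress=True)
w=cap('wrist','w7.png');C=cloud(w);m=np.zeros((384,512),bool);m[:,215:300]=1
P=C[m];P=P[(P[:,2]>.048)&(P[:,2]<.08)];Q=mo(P);k=np.linalg.lstsq(np.c_[Q,np.ones(len(Q))],P[:,2]*1000,rcond=None)[0];print(np.round(k,3),len(P),Q.min(0),Q.max(0))
E
```

```text
tcp_pos: [0.5157, 0.2796, 0.0445]
wrist_force: [-0.2, -0.3, 1.0]
tcp_pos: [0.516, 0.2804, 0.0454]
wrist_force: [0.1, 0.3, 0.0]
tcp_pos: [0.5152, 0.2805, 0.0456]
wrist_force: [-0.3, -0.5, 0.4]
[-0.   0.  53.8] 3250 [ -6.1 -25.2] [50.9 23. ]
```

The plate has dropped: it is level with its top at about 54 mm, and the force has gone to zero. I'll retreat and look at the clips.

```bash
echo '[[[1, 15, 0, 0, 0, 0, 0], [1, 15, 0, -40, 0, 0, 0], [1, 15, 0, -85, 0, 0, 0], [0.5, -20, 0, -120, 0, 0, 0], [0, -60, 0, -150, 0, 0, 0], [0, -100, 0, -180, 0, 0, 0], [0, -126, 0, -200, 0, 0, 0], [0, -126, 0, -200, 0, 0, 0]]]' | python3 -m handwheel;echo '[[[0, 0, 0, 0, 0, 0, 0], [0, 0, 0, 0, 0, 0, 0], [0, 0, 0, 0, 0, 0, 0], [0, 0, 0, 0, 0, 0, 0], [0, 0, 0, 0, 0, 0, 0]]]' | python3 -m handwheel|grep tcp; python3 - <<'E'
from h import *
w=cap('wrist');a=w['pixels'][20:220,130:370,::-1]
cv2.imwrite('pics/w8.png',cv2.resize(a,None,fx=3,fy=3,interpolation=2))
E
```

```text
time_s: 12.15
tcp_pos: [0.3881, 0.2859, 0.2496]
ee_rot: [[0.999, -0.032, 0.005], [-0.032, -0.999, 0.006], [0.005, -0.007, -1.0]]
wrist_force: [1.1, 0.3, 0.4]
gripper_width: 0.633
gripper_force: 0.0
tcp_pos: [0.3897, 0.2847, 0.2448]
```

View pics/w8.png

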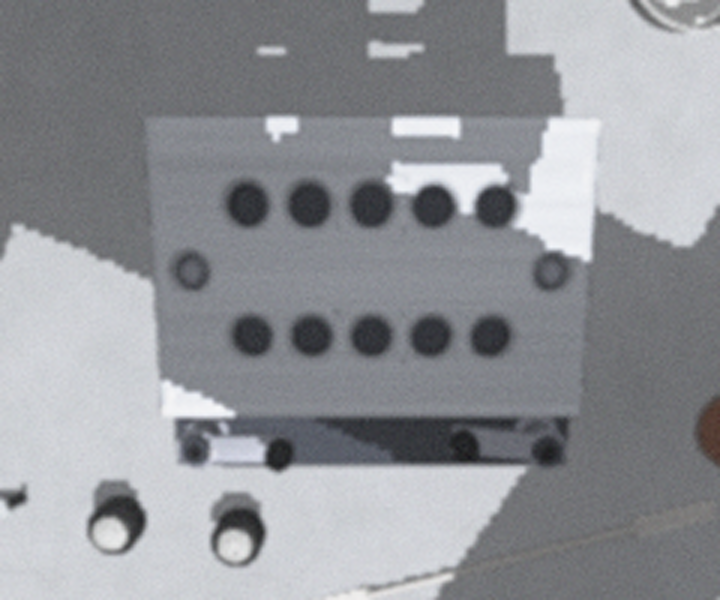

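The plate is seated, with both pins visible in their holes at (191,271) and (551,271) in the crop. The clip pivots are at (193,449) and (547,449), and the knob tops at (279,453) and (463,445).

```bash
python3 - <<'E'
from h import *
np.set_printoptions(precision=1,suppress=True)
w=dict(np.load('/tmp/wrist.npz'));f=lambda p:np.array(p)/3+[130,20]
print(mo(onplane(w,f([(146,118),(600,120),(580,414),(162,414)]),.055)))
print('pins',mo(onplane(w,f([(191,271),(551,271)]),.053)))
print('kn',mo(onplane(w,f([(279,453),(463,445)]),.0765)),'piv',mo(onplane(w,f([(193,449),(547,449)]),.065)))
print(mo(sensors.sense()['tcp_pos']),sensors.sense()['tcp_pos'])
E
```

```text
[[ 48.6  73.9]
 [ 48.2 -74.1]
 [-49.  -73.9]
 [-49.1  75. ]]
pins [[  0.2  62.3]
 [  0.3 -61.2]]
kn [[-58.1  31.7]
 [-55.3 -30.5]] piv [[-59.5  62.8]
 [-59.4 -61. ]]
[-64.1  -0.5] [0.4 0.3 0.2]
```

Scaled: 0.181 m is 181, 0.15 m is 150.

```bash
echo '[[[0, -16, -36.5, 30, 0, 0, 0], [0, -16, -36.5, 70, 0, 0, 0], [0, -16, -36.5, 110, 0, 0, 0], [0, -16, -36.5, 150, 0, 0, 0], [0, -16, -36.5, 175, 0, 0, 0], [0, -16, -36.5, 181, 0, 0, 0], [0, -16, -36.5, 181, 0, 0, 0], [0, -16, -36.5, 181, 0, 0, 0]]]' | python3 -m handwheel;python3 -c "
from h import *
print(mo(sensors.sense()['tcp_pos']))"
```

```text
time_s: 13.5
tcp_pos: [0.3755, 0.323, 0.0658]
ee_rot: [[0.999, -0.034, 0.002], [-0.035, -0.999, 0.002], [0.002, -0.002, -1.0]]
wrist_force: [-0.2, 0.1, 0.0]
gripper_width: 0.003
gripper_force: 0.0
[-79.69107054  37.1832392 ]
```

```bash
for i in 1 2 3 4; do echo '[[[0, 2, 0, 0, 0, 0, 0], [0, 4, 0, 0, 0, 0, 0], [0, 5.5, 0, 0, 0, 0, 0], [0, 7, 0, 0, 0, 0, 0], [0, 7, 0, 0, 0, 0, 0]]]' | python3 -m handwheel|egrep 'pos|wrist_f'; done;python3 -c "
from h import *
print(mo(sensors.sense()['tcp_pos']));w=cap('wrist')
cv2.imwrite('pics/w9.png',w['pixels'][100:,100:420,::-1])"
```

```text
tcp_pos: [0.3818, 0.3218, 0.0648]
wrist_force: [-0.5, -0.5, 1.0]
tcp_pos: [0.3888, 0.3215, 0.0644]
wrist_force: [-0.4, -0.2, -0.4]
tcp_pos: [0.3958, 0.3213, 0.0646]
wrist_force: [0.6, -0.4, -0.3]
tcp_pos: [0.4021, 0.3237, 0.0646]
wrist_force: [-7.9, 9.1, -1.6]
[-53.06387561  38.79389788]
```

View pics/w9.png

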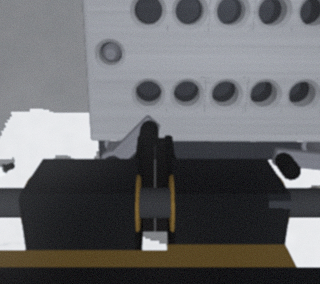

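The crop shows the left clip's arm running from (110,155) to the knob at (150,125), about 0.75 rad. Friction on the finger's face is now high, so I'll move to the knob's -y side and push from there.

Scaled: 0.016 m is 16, 0.008 m is 8.

```bash
echo '[[[0, -5, 0, 0, 0, 0, 0], [0, -5, 8, 0, 0, 0, 0], [0, -5, 16, 0, 0, 0, 0], [0, 6, 16, 0, 0, 0, 0], [0, 16, 16, 0, 0, 0, 0], [0, 16, 16, 0, 0, 0, 0], [0, 16, 16, 0, 0, 0, 0]]]' | python3 -m handwheel;python3 -c "
from h import *
print(mo(sensors.sense()['tcp_pos']))"
```

```text
time_s: 16.25
tcp_pos: [0.4186, 0.3043, 0.0644]
ee_rot: [[0.999, -0.036, -0.0], [-0.036, -0.999, -0.0], [-0.0, 0.0, -1.0]]
wrist_force: [0.2, 0.4, -0.4]
gripper_width: 0.003
gripper_force: 0.0
[-35.84634031  20.07190936]
```

```bash
echo '[[[0, 0, -3, 0, 0, 0, 0], [0, 0, -6, 0, 0, 0, 0], [0, 2, -9, 0, 0, 0, 0], [0, 4, -12, 0, 0, 0, 0], [0, 5, -14, 0, 0, 0, 0], [0, 5, -14, 0, 0, 0, 0]]]' | python3 -m handwheel|egrep 'pos|wrist_f';echo '[[[0, 1, -3, 0, 0, 0, 0], [0, 2, -6, 0, 0, 0, 0], [0, 2.5, -8, 0, 0, 0, 0], [0, 2.5, -8, 0, 0, 0, 0]]]' | python3 -m handwheel|egrep 'pos|wrist_f';echo '[[[0, 0, -2, 0, 0, 0, 0], [0, 0, -4, 0, 0, 0, 0], [0, 0, -4, 0, 0, 0, 0]]]' | python3 -m handwheel|egrep 'pos|wrist_f';python3 -c "
from h import *
print(mo(sensors.sense()['tcp_pos']));w=cap('wrist')
cv2.imwrite('pics/w10.png',w['pixels'][100:,100:420,::-1])"
```

```text
tcp_pos: [0.4237, 0.3187, 0.0645]
wrist_force: [-0.0, -0.7, 0.4]
tcp_pos: [0.4264, 0.3269, 0.0646]
wrist_force: [-0.6, -0.3, 0.8]
tcp_pos: [0.4264, 0.3306, 0.0646]
wrist_force: [0.2, -1.2, 0.0]
[-29.05481608  46.59437363]
```

View pics/w10.png

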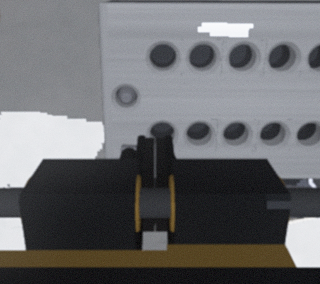

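The left knob is now at about (128,155), just left of the finger at roughly 1.5 rad. I'll push a touch more and then go round to the right clip.

Scaled: -0.051 m is -51, 0.03 m is 30.

```bash
echo '[[[0, 0, -1, 0, 0, 0, 0], [0, 0, -2, 0, 0, 0, 0], [0, 0, -2, 0, 0, 0, 0], [0, 0, 8, 0, 0, 0, 0], [0, 0, 12, -25, 0, 0, 0], [0, -20, 30, -40, 0, 0, 0], [0, -40, 60, -40, 0, 0, 0], [0, -51, 82.5, -40, 0, 0, 0]]]' | python3 -m handwheel;echo '[[[0, 0, 0, 0, 0, 0, 0], [0, 0, 0, 20, 0, 0, 0], [0, 0, 0, 40, 0, 0, 0], [0, 0, 0, 40, 0, 0, 0], [0, 0, 0, 40, 0, 0, 0]]]' | python3 -m handwheel;python3 -c "
from h import *
print(mo(sensors.sense()['tcp_pos']))
w=cap('wrist');C=cloud(w);M=mo(C);z=C[...,2]
for s in(1,-1):
  m=(z>.068)&(z<.08)&(abs(M[...,0]+43)<25)&(abs(M[...,1]-s*47)<22)&(w['pixels'].max(2)<90)
  print(m.sum(),np.median(M[m],0))"
```

```text
time_s: 18.4
tcp_pos: [0.371, 0.2475, 0.1048]
ee_rot: [[0.999, -0.035, -0.001], [-0.035, -0.999, 0.0], [-0.001, -0.0, -1.0]]
wrist_force: [-0.4, -0.4, -0.5]
gripper_width: 0.003
gripper_force: 0.0
time_s: 18.9
tcp_pos: [0.3729, 0.2497, 0.0647]
ee_rot: [[0.999, -0.035, 0.0], [-0.035, -0.999, -0.0], [0.0, 0.0, -1.0]]
wrist_force: [0.2, 0.4, 0.9]
gripper_width: 0.007
gripper_force: 0.0
[-79.47850151 -36.23206419]
484 [-29.50941538  60.40134965]
427 [-56.2765975  -31.60114678]
```

```bash
echo '[[[0, 4, 0, 0, 0, 0, 0], [0, 8, 0, 0, 0, 0, 0], [0, 12, 0, 0, 0, 0, 0], [0, 15, 1, 0, 0, 0, 0], [0, 18, 2, 0, 0, 0, 0], [0, 21, 4, 0, 0, 0, 0], [0, 23.5, 6, 0, 0, 0, 0], [0, 23.5, 6, 0, 0, 0, 0]]]' | python3 -m handwheel|egrep 'pos|wrist_f';echo '[[[0, -4, 0, 0, 0, 0, 0], [0, -5, -9, 0, 0, 0, 0], [0, -5, -21, 0, 0, 0, 0], [0, 8, -21, 0, 0, 0, 0], [0, 20, -21, 0, 0, 0, 0], [0, 20, -21, 0, 0, 0, 0], [0, 20, -21, 0, 0, 0, 0]]]' | python3 -m handwheel|egrep 'pos|wrist_f';python3 -c "
from h import *
print(mo(sensors.sense()['tcp_pos']))
w=cap('wrist');C=cloud(w);M=mo(C);z=C[...,2]
for s in(1,-1):
  m=(z>.068)&(z<.08)&(abs(M[...,0]+43)<25)&(abs(M[...,1]-s*47)<22)&(w['pixels'].max(2)<90)
  print(m.sum(),np.median(M[m],0))"
```

```text
tcp_pos: [0.396, 0.2422, 0.0644]
wrist_force: [0.1, -0.1, -0.5]
tcp_pos: [0.4168, 0.2626, 0.0642]
wrist_force: [0.0, 0.1, 0.2]
[-36.11943929 -21.71437461]
369 [-28.68325096  60.7911767 ]
128 [-24.92169659 -27.88841899]
```

The manual's scale: shifts go in mm and turns go in units of 5 degrees. Converting my numbers, 0.02 m is 20, 0.018 m is 18.

```bash
echo '[[[0, 0, 3, 0, 0, 0, 0], [0, 0, 6, 0, 0, 0, 0], [0, 2, 9, 0, 0, 0, 0], [0, 4, 12, 0, 0, 0, 0], [0, 5, 15, 0, 0, 0, 0], [0, 6, 18, 0, 0, 0, 0], [0, 7, 20, 0, 0, 0, 0], [0, 7, 20, 0, 0, 0, 0]]]' | python3 -m handwheel|egrep 'pos|wrist_f';echo '[[[0, 0, 2, 0, 0, 0, 0], [0, 0, 4, 0, 0, 0, 0], [0, 0, 6, 0, 0, 0, 0], [0, 0, 6, 0, 0, 0, 0]]]' | python3 -m handwheel|egrep 'pos|wrist_f';echo '[[[0, 0, -8, 0, 0, 0, 0], [0, 0, -12, -25, 0, 0, 0], [0, -10, -30, -60, 0, 0, 0], [0, -30, -48, -100, 0, 0, 0], [0, -35, -48, -140, 0, 0, 0], [0, -35, -48, -180, 0, 0, 0], [0, -35, -48, -180, 0, 0, 0], [0, -35, -48, -180, 0, 0, 0]]]' | python3 -m handwheel|egrep 'time|pos|wrist_f';python3 - <<'E'
from h import *
np.set_printoptions(precision=1,suppress=True)
w=cap('wrist','w11.png');C=cloud(w);M=mo(C);z=C[...,2]
for s in(1,-1):
  m=(z>.068)&(z<.08)&(abs(M[...,0]+43)<25)&(abs(M[...,1]-s*47)<22)&(w['pixels'].max(2)<90)
  print(m.sum(),np.median(M[m],0))
m=(abs(M[...,0])<45)&(abs(M[...,1])<70)&(z>.05)&(z<.058)
Q=M[m];print(np.linalg.lstsq(np.c_[Q,np.ones(len(Q))],z[m]*1000,rcond=None)[0].round(4),len(Q))
E
```

```text
tcp_pos: [0.4221, 0.2415, 0.0642]
wrist_force: [-0.1, 0.7, -0.2]
tcp_pos: [0.4226, 0.2365, 0.0645]
wrist_force: [-0.1, 0.9, 0.4]
time_s: 22.5
tcp_pos: [0.389, 0.2864, 0.2452]
wrist_force: [-0.2, 0.2, -1.3]
84 [-29.7  62. ]
85 [-29.4 -60.1]
[ 0.  0. 54.] 10289
```

Both knobs are swung over: left at (-29.7, 62.0) mm and right at (-29.4, -60.1) mm, about 1.5 rad each. The plate is level and flush, and the arm is clear, so I'll hand in.

```bash
echo '[[[0, 0, 0, 0, 0, 0, 0], [0, 0, 0, 0, 0, 0, 0], [0, 0, 0, 0, 0, 0, 0]]]' | python3 -m handwheel|grep wrist_f; python3 -c "
from h import *
print(workorder.finish_job())"
```

```text
wrist_force: [0.0, 0.5, -0.4]
the job is handed in; nothing more can be done
None
```

The job is handed in after about 23 s: by my last camera measurement the plate lies level and flush over both pins and both clips are at about 1.5 rad, but the hand-in returned no verdict.

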